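# Check a limit switch on the frame shop bench

## Robot

A 7-joint arm with a two-finger parallel gripper is mounted at the origin on the work surface. World frame = base frame: x ahead of the robot, y to its left, z up, the work surface at z = 0. Lengths are in mm, angles in rad, forces in N, time in s.
With the tool pointing down it reaches from about 400 to 875 mm from the base axis. Payload 4.4 kg.
Tool frame: the origin (TCP) lies midway between the tips of the shut fingers; the grasp point (between the pads) lies 19 mm behind it; z points along the fingers, y is the line along which they close (so a half turn about z gives the same grasp; the last joint's range is limited). The gripper opens to 85 mm and grips with 20 to 120 N. Pads are 22 mm wide; open, the fingers measure 114 mm over their backs; the gripper's body (76 mm by 85 mm) begins 54 mm behind the grasp point. The pads swing forward as they close: fully open they stand 13 mm farther back than shut.
Start: joints at [1.105, 0.628, 0.038, 1.517, -0.027, 0.996, -0.02], TCP at [253.03, -598.743, 231.313] pointing down, gripper open.
Joint ranges: [-3.06, 3.06], [-0.37, 2.12], [-1.25, 1.32], [0.18, 2.47], [-1.1, 4.24], [0.23, 1.98], [-2.94, 2.94]. Speed limits (rad/s): [2.57, 2.57, 3.14, 3.14, 3.14, 3.14, 3.14].

## Interface

Orientations are given as [roll, pitch, yaw] about the fixed x, y, z axes, in that order (R = Rz(yaw) Ry(pitch) Rx(roll)).
In Python, from cell import read_state, get_image, finish_job gives the robot as it stands.
- The arm moves only by the tool send_rows, never from a script. Its argument "series" is a list of rows, each an object of numbers: "ax", "ay", "az": the turn, a rotation vector about the tool's x, y, z in rad; "dx", "dy", "dz": the shift along the tool's x, y, z in cm; "hand": the closure, from 0 (fully open) to 1 (shut). In form: [{"ax": .., "ay": .., "az": .., "dx": .., "dy": .., "dz": .., "hand": ..}, ...]. A call has 1 to 10 rows; each row is the pose to reach, as a shift and turn from the pose commanded when the call began, along the tool's axes at that moment; what a row does not reach only later rows make up. A row lasts 1/10 s, in which the tool goes at most 50 mm and 8.59 degrees, less where a joint would pass 70% of its speed; a pose out of reach is approached as far as the arm can. A call with a gripper value outside its range is refused whole. The fingers move at their own pace and stop on an object; the grip force is fixed at half the most. Time passes only in rows, so rows that repeat a pose let the fingers close. It gives the time, the measured TCP pose, the force, the opening and the grip force at its end, in the units of the state.
- read_state(): the state, without advancing time (a new reading comes with each control period).
- get_image(name): name is "scene" or "top" or "wrist"; returns a dict with "pixels" (420x560x3 uint8, red, green, blue), "mtx" (3x3 intrinsics, pixels), "R" (3x3) and "t" (3): a world point X has camera coordinates R X + t. Camera axes: x right, y down, z forward; pixel columns grow to the right and rows downward; lengths in mm; the calibration is good to about 2 mm. A picture is of the moment at which its call begins. There is no depth.
- finish_job(): hands the job in; it is judged then, once.
The state is a dict: "clock": time; "qpos": joint angles; "qd": joint speeds; "tau": joint torques, N m; "eef_pos": TCP position; "tool_rot": TCP orientation; "force": force on the tool from outside, world axes, zero at the start; "torque": the same for the moment, N m; "width": finger opening in mm; "gripper_force": force on a finger pad.
Only numpy, scipy, OpenCV 4.12 (cv2) and the standard library are available. Lean on these libraries where they do the work, as an engineer would, in place of code of your own. Each camera call takes 0.05 s, during which the arm holds its last target. There are 200 camera calls.

## Task

Three limit switches wait on the bench to be tested before they go back on the milling machine. Press down the roller of the red one from above just until it clicks, so that its pointer stands in the green band, hold it there for about a second, then let it spring back and move clear. Never press it on into the red band, and leave the blue and the yellow switch unpressed.

Things in the scene. Friction and masses are not known exactly. Their poses are not given: they have to be found in the camera images.
- red_roller (a point): Centre of the red wheel (24 mm diameter, 18 mm wide, turns freely) on the lever of the red-capped switch, which is fixed to the bench, yaw varying. At rest 125 mm above the bench, roller top at 137. Site x: level, along the wheel's and the pivot's axis; y: level, away from the pivot, which is 63 mm back and 30 mm lower. Housing top (118 mm high) starts 45 mm from here; nearer, only the lever.
- red_lever (a joint): Lever angle, rad: 0 at rest, grows as the roller goes down. Clicks at 0.13 (roller 8 mm down, pointer enters the green band); overtravel beyond 0.36 (24 mm down, red band); stop at 0.5. At mid green, 0.245, the roller is 16 mm down and 4 mm further out along y. Spring: 4 N starts it, 6.5 N at the click, 8.5 N mid green, 10 N at red, no felt snap. Springs back to 0 by itself.
- blue_roller (a point): Centre of the blue roller of the blue-capped switch, same build and axes as the red one; not to be pressed.
- yellow_roller (a point): Centre of the yellow roller of the yellow-capped switch, same build and axes as the red one; not to be pressed.
There are look-alikes about, which are no part of the job. Leave any turquoise look-alike of the part that bears red_roller alone.

How it is judged (in metres and radians):
On the way:
1. the red switch is pressed past its click (lever over 0.13 rad) but not into overtravel (under 0.36 rad) and held there for half a second (value of joint red_lever between 0.13 and 0.36 rad), for 0.5 s.
At the end, for the whole second after the job is handed in: The red switch's lever has sprung back to rest (under 0.04 rad) and stands still, and the blue and yellow rollers are within 6 mm of where they were (value of joint red_lever below 0.04 rad and velocity of joint red_lever below 0.1 rad/s and distance of each of blue_roller, yellow_roller from where it was at the start of the episode below 0.006 m); the robot touches nothing.
It fails at once if the red switch is pressed into overtravel (lever beyond 0.36 rad) (value of joint red_lever above 0.36 rad).
It fails at once if the blue or the yellow switch is pressed (its roller moves more than 6 mm) (distance of any of blue_roller, yellow_roller from where it was at the start of the episode above 0.006 m).
It also fails if it takes over 32 s, if anything falls off the work surface, if the arm or the gripper's body presses on something with over 40 N, if the wrist force passes 120 N, or if a joint passes its speed limit or range.

## Working session

There is one attempt and no reset: what is moved stays moved. The work goes in short steps, Python scripts to look and compute and a tool call to move; the robot and the scene stay as the last step left them, time stands still between calls to the robot, and variables do not carry over. Pictures are saved under pics/ and viewed, at most 10 in all, crops included, and the job is handed in when it is done.

Besides the shell and the picture viewer there is one more tool, called after ">>>" by a JSON object that holds its "op" and its "data". send_rows: Moves the arm, as the interface text tells. Its arguments: {"type":"object","properties":{"series":{"type":"array","items":{"type":"object","properties":{"ax":{"type":"number"},"ay":{"type":"number"},"az":{"type":"number"},"dx":{"type":"number"},"dy":{"type":"number"},"dz":{"type":"number"},"hand":{"type":"number"}}}}},"required":["series"]}

```bash
mkdir -p pics
python3 - <<'E'
from cell import *
import cv2,pickle
s=read_state();print(s)
d={}
for n in("scene","top","wrist"):
    d[n]=get_image(n);cv2.imwrite(f"pics/{n}0.png",d[n]["pixels"][:,:,::-1])
pickle.dump(d,open("im0.pkl","wb"))
E
```

```text
{'clock': 0.0, 'qpos': array([ 1.10517304,  0.62934832,  0.03842791,  1.51838313, -0.02698727,
        0.99631008, -0.02002614]), 'qd': array([ 0.00031241,  0.00209703,  0.00098568,  0.00015869,  0.0021163 ,
       -0.00021692, -0.0009194 ]), 'tau': array([-1.59110105e-04, -5.63399756e+01,  1.22566972e+00, -1.93442059e+01,
        1.10053376e-02,  1.06518911e-02, -8.76636790e-06]), 'eef_pos': array([ 252.7979908 , -598.13362534,  230.38258559]), 'tool_rot': array([-3.13966163e+00,  2.85249438e-05,  3.99815118e-01]), 'force': array([ 0.70646114,  0.3147503 , -0.16732608]), 'torque': array([-0.00319268, -0.00935531,  0.01318376]), 'gripper_force': 0.0, 'width': 85.2541750645815}
```

View pics/scene0.png

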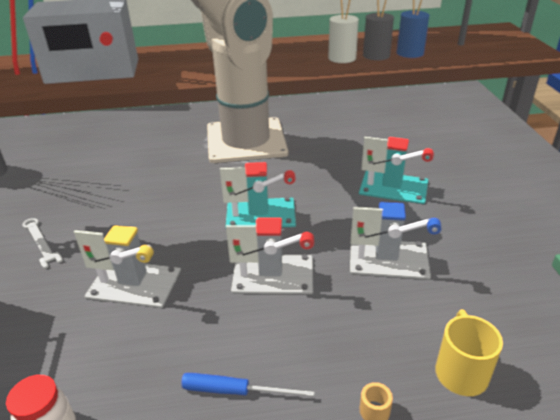

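View pics/top0.png

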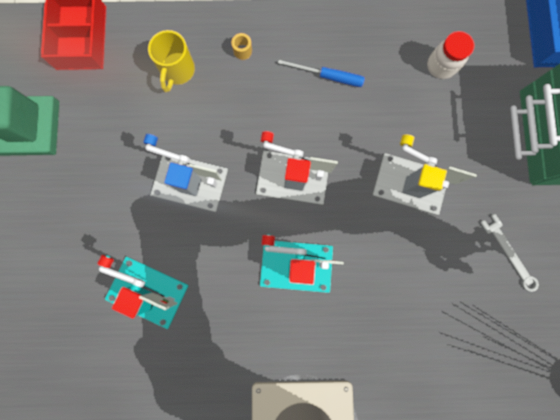

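The red switch on the grey plate has its roller at about (307,241) in scene and (267,137) in top. The two turquoise-plated ones are the look-alikes. Next I triangulate the rollers.

```bash
cat > h.py <<'E'
import cv2,numpy as np
def blobs(im,col):
    h=cv2.cvtColor(im["pixels"],cv2.COLOR_RGB2HSV);H,S,V=[h[...,i].astype(int) for i in range(3)]
    m={"red":(H<6)|(H>174),"blue":(H>100)&(H<125),"yellow":(H>20)&(H<32)}[col]&(S>150)&(V>70)
    n,l,st,c=cv2.connectedComponentsWithStats(m.astype(np.uint8))
    return [(c[i].round(1),st[i]) for i in range(1,n) if st[i,4]>25]
def P(im):return im["mtx"]@np.c_[im["R"],np.ravel(im["t"])]
def tri(a,pa,b,pb):
    X=cv2.triangulatePoints(P(a),P(b),np.array(pa,float).reshape(2,1),np.array(pb,float).reshape(2,1));return (X[:3]/X[3]).ravel()
def proj(im,X):
    p=P(im)@np.r_[X,1];return p[:2]/p[2]
def plane(im,p,z):
    R=np.array(im["R"]);C=-R.T@np.ravel(im["t"]);d=R.T@np.linalg.inv(im["mtx"])@np.r_[p,1]
    return C+d*(z-C[2])/d[2]
E
python3 - <<'E'
import pickle
from h import *
d=pickle.load(open("im0.pkl","rb"))
for n in("scene","top"):
  print(n,"C",-np.array(d[n]["R"]).T@np.ravel(d[n]["t"]))
  for c in("red","blue","yellow"):
    for b in blobs(d[n],c):print(n,c,b[0],b[1])
E
```

```text
scene C [1234.86757418  -55.13794357  682.15818188]
scene red [13.7 39.5] [ 10   0  10  75 301]
scene red [105.8  38.4] [101  33  11  12 108]
scene red [397.5 143.3] [388 137  20  13 207]
scene red [427.8 152.5] [423 149  10  11  60]
scene red [255.7 168.8] [246 163  20  13 242]
scene red [289.  175.2] [285 171   9  12  62]
scene red [268.6 226. ] [257 218  24  17 400]
scene red [306.7 238.4] [300 232  13  16 127]
scene red [ 31.6 397.1] [   6  375   51   45 1742]
scene blue [32.8 61.5] [31 49  5 24 51]
scene blue [554.7  80.8] [548  74  12  17 136]
scene blue [392.9 210.2] [380 203  25  16 334]
scene blue [433.2 222.7] [428 218  12  11  78]
scene blue [214.3 383.5] [182 373  66  21 986]
scene yellow [123.1 239.6] [106 229  31  16  88]
scene yellow [145.9 253.5] [137 248  15  14  91]
scene yellow [467.5 355.7] [ 437  317   63   78 3585]
top C [356.92351793  53.25027363 846.354743  ]
top red [73.7 33.1] [  41    0   65   69 4106]
top red [458.2  45.6] [444  32  30  29 670]
top red [266.8 136.3] [261 132  12  10 100]
top red [297.3 170. ] [285 159  25  24 483]
top red [267.5 239.6] [262 235  12  10 103]
top red [105.1 261.3] [ 98 255  16  13 123]
top red [301.6 271. ] [290 260  25  24 513]
top red [127.2 302.6] [112 288  30  30 566]
top blue [544.6  31.4] [ 527    0   33   67 1970]
top blue [342.   76.7] [320  68  44  18 447]
top blue [150.2 139.5] [144 135  13  11  98]
top blue [178.2 175.5] [165 163  27  26 478]
top yellow [170.9  57.9] [ 148   31   46   60 1824]
top yellow [242.1  45.9] [233  35  18  23 128]
top yellow [407.  139.6] [401 135  13  11 112]
top yellow [431.8 177.3] [419 164  27  26 509]
```

```bash
python3 - <<'E'
import pickle
from h import *
d=pickle.load(open("im0.pkl","rb"));s,t=d["scene"],d["top"]
for n,a,b in(("red",(306.5,240),(267,137)),("blue",(434,223.5),(150.5,140.5)),("yellow",(144.5,255),(407.5,140.5))):
  X=tri(s,a,t,b);print(n,X.round(1),"top@130",plane(t,b,130).round(1),"scene@125",plane(s,a,125).round(1),proj(s,X)-a,proj(t,X)-b)
print("cap",plane(t,(297.3,170.5),118),"tri",tri(s,(268.6,226),t,(297.3,170.5)))
# plate corners
h=cv2.cvtColor(t["pixels"],cv2.COLOR_RGB2HSV)
for n,im,box in(("top",t,(230,115,350,215)),("scene",s,(210,200,330,300))):
  x0,y0,x1,y1=box
  cv2.imwrite(f"pics/{n}crop.png",cv2.resize(im["pixels"][y0:y1,x0:x1,::-1],None,fx=5,fy=5,interpolation=cv2.INTER_CUBIC))
E
python3 -c "
import cv2,numpy as np
a=cv2.imread('pics/topcrop.png');b=cv2.imread('pics/scenecrop.png')
b=cv2.resize(b,(600,500))
c=np.hstack([a,b]);cv2.imwrite('pics/crop.png',cv2.resize(c,(800,333)))"
```

```text
red [589.9  63.5 124.7] top@130 [588.2  63.5 130. ] scene@125 [590.3  63.3 125. ] [ 0.03401411 -0.00229656] [0.05110629 0.00639929]
blue [585.8 289.3 126.9] top@130 [584.6 287.4 130. ] scene@125 [583.5 291.  125. ] [-0.29080513  0.08529615] [-0.45142149 -0.10670804]
yellow [ 579.7 -208.3  122. ] top@130 [ 577.2 -206.8  130. ] scene@125 [ 583.6 -206.7  125. ] [-0.47300214 -0.09848685] [-6.94258949e-01 -5.37718183e-04]
cap [524.16060107   5.92313736 118.        ] tri [525.59138749   5.69138893 111.85102109]
```

View pics/crop.png

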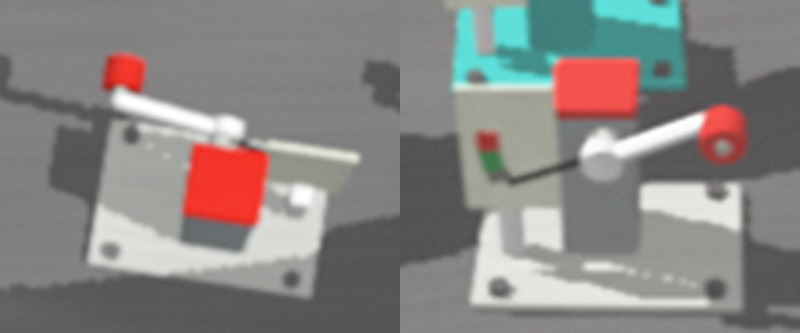

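The red roller triangulates to (590, 63.5, 124.7), which fits the stated 125 height. The plate's edge leans about 9°, so the lever points along world +y, about 0.15 rad toward +x. I move over it at height, turning by 0.55 so the tool's y lies along the lever, and close the fingers on the way.

>>> {"op": "send_rows", "data": {"series": [{"dx": 1.5,"dy": -1.2,"hand": 1},{"dx": 4.5,"dy": -3.8,"hand": 1},{"dx": 8,"dy": -6.8,"hand": 1},{"dx": 11.5,"dy": -9.7,"hand": 1},{"dx": 15,"dy": -12.7,"hand": 1},{"dx": 18.5,"dy": -15.6,"hand": 1},{"dx": 22,"dy": -18.6,"hand": 1},{"dx": 25,"dy": -21.1,"hand": 1},{"dx": 27.5,"dy": -23.2,"hand": 1},{"dx": 28.5,"dy": -24,"hand": 1}]}}

```text
invalid input at $.series[0]: expected keys ax, ay, az, dx, dy, dz, hand
```

>>> {"op": "send_rows", "data": {"series": [{"dx": 1.5,"dy": -1.2,"az": 0.05,"hand": 1},{"dx": 4.5,"dy": -3.8,"az": 0.1,"hand": 1},{"dx": 8,"dy": -6.8,"az": 0.16,"hand": 1},{"dx": 11.5,"dy": -9.7,"az": 0.22,"hand": 1},{"dx": 15,"dy": -12.7,"az": 0.28,"hand": 1},{"dx": 18.5,"dy": -15.6,"az": 0.34,"hand": 1},{"dx": 22,"dy": -18.6,"az": 0.4,"hand": 1},{"dx": 25,"dy": -21.1,"az": 0.46,"hand": 1},{"dx": 27.5,"dy": -23.2,"az": 0.51,"hand": 1},{"dx": 28.4,"dy": -24,"az": 0.55,"hand": 1}]}}

```text
invalid input at $.series[0]: expected keys ax, ay, az, dx, dy, dz, hand
```

>>> {"op": "send_rows", "data": {"series": [{"ax": 0,"ay": 0,"az": 0,"dx": 1.5,"dy": -1.2,"dz": 0,"hand": 1},{"ax": 0,"ay": 0,"az": 0,"dx": 4.5,"dy": -3.8,"dz": 0,"hand": 1},{"ax": 0,"ay": 0,"az": 0,"dx": 8,"dy": -6.8,"dz": 0,"hand": 1},{"ax": 0,"ay": 0,"az": 0,"dx": 11.5,"dy": -9.7,"dz": 0,"hand": 1},{"ax": 0,"ay": 0,"az": 0,"dx": 15,"dy": -12.7,"dz": 0,"hand": 1},{"ax": 0,"ay": 0,"az": 0,"dx": 18.5,"dy": -15.6,"dz": 0,"hand": 1},{"ax": 0,"ay": 0,"az": 0,"dx": 22,"dy": -18.6,"dz": 0,"hand": 1},{"ax": 0,"ay": 0,"az": 0,"dx": 25,"dy": -21.1,"dz": 0,"hand": 1},{"ax": 0,"ay": 0,"az": 0,"dx": 27.5,"dy": -23.2,"dz": 0,"hand": 1},{"ax": 0,"ay": 0,"az": 0,"dx": 28.5,"dy": -24,"dz": 0,"hand": 1}]}}

```text
clock: 1.15
eef_pos: [423.7, -263.1, 231.2]
tool_rot: [-3.14, -0.001, 0.405]
force: [0.2, -1.0, 0.3]
width: -0.2
gripper_force: 0.0
```

>>> {"op": "send_rows", "data": {"series": [{"ax": 0,"ay": 0,"az": 0.05,"dx": 1.5,"dy": -1.2,"dz": 0,"hand": 1},{"ax": 0,"ay": 0,"az": 0.1,"dx": 4.5,"dy": -3.8,"dz": 0,"hand": 1},{"ax": 0,"ay": 0,"az": 0.16,"dx": 8,"dy": -6.8,"dz": 0,"hand": 1},{"ax": 0,"ay": 0,"az": 0.22,"dx": 11.5,"dy": -9.7,"dz": 0,"hand": 1},{"ax": 0,"ay": 0,"az": 0.28,"dx": 15,"dy": -12.7,"dz": 0,"hand": 1},{"ax": 0,"ay": 0,"az": 0.34,"dx": 18.5,"dy": -15.6,"dz": 0,"hand": 1},{"ax": 0,"ay": 0,"az": 0.4,"dx": 22,"dy": -18.6,"dz": 0,"hand": 1},{"ax": 0,"ay": 0,"az": 0.46,"dx": 25,"dy": -21.1,"dz": 0,"hand": 1},{"ax": 0,"ay": 0,"az": 0.51,"dx": 27.5,"dy": -23.2,"dz": 0,"hand": 1},{"ax": 0,"ay": 0,"az": 0.55,"dx": 28.4,"dy": -24,"dz": 0,"hand": 1}]}}

```text
clock: 2.15
eef_pos: [591.8, 68.4, 230.9]
tool_rot: [-3.14, -0.001, -0.148]
force: [-0.2, -1.1, -0.6]
width: -0.3
gripper_force: 0.0
```

>>> {"op": "send_rows", "data": {"series": [{"ax": 0,"ay": 0,"az": 0,"dx": 0,"dy": 0,"dz": 1,"hand": 1},{"ax": 0,"ay": 0,"az": 0,"dx": 0,"dy": 0,"dz": 3,"hand": 1},{"ax": 0,"ay": 0,"az": 0,"dx": 0,"dy": 0,"dz": 5,"hand": 1},{"ax": 0,"ay": 0,"az": 0,"dx": 0,"dy": 0,"dz": 6.5,"hand": 1},{"ax": 0,"ay": 0,"az": 0,"dx": 0,"dy": 0,"dz": 7.5,"hand": 1},{"ax": 0,"ay": 0,"az": 0,"dx": 0,"dy": 0,"dz": 8,"hand": 1},{"ax": 0,"ay": 0,"az": 0,"dx": 0,"dy": 0,"dz": 8,"hand": 1},{"ax": 0,"ay": 0,"az": 0,"dx": 0,"dy": 0,"dz": 8,"hand": 1}]}}

```text
clock: 2.95
eef_pos: [590.7, 64.4, 151.8]
tool_rot: [-3.142, -0.001, -0.151]
force: [-0.3, 0.1, -0.8]
width: 0.1
gripper_force: 0.0
```

```bash
cat > look.py <<'E'
import sys
from cell import *
from h import *
k=sys.argv[1];s=read_state();print(s["clock"],s["eef_pos"].round(1),s["force"].round(1))
a=get_image("scene");b=get_image("top");c=[]
for im,(u,v) in((a,(285,225)),(b,(280,150))):
    c.append(cv2.resize(im["pixels"][v-50:v+50,u-65:u+65,::-1],(400,308),interpolation=cv2.INTER_CUBIC))
cv2.imwrite(f"pics/look{k}.png",np.hstack(c))
for col,im in(("red",a),("red",b)):print([(*x[0],*x[1]) for x in blobs(im,col) if abs(x[0][0]-290)<50 and 120<x[0][1]<260])
E
python3 look.py 1
```

```text
2.95 [590.7  64.4 151.8] [-0.3  0.1 -0.8]
[(np.float64(255.8), np.float64(168.8), np.int32(246), np.int32(163), np.int32(20), np.int32(13), np.int32(241)), (np.float64(268.5), np.float64(226.0), np.int32(257), np.int32(218), np.int32(24), np.int32(17), np.int32(399)), (np.float64(306.6), np.float64(238.3), np.int32(301), np.int32(232), np.int32(12), np.int32(15), np.int32(112))]
[]
```

View pics/look1.png

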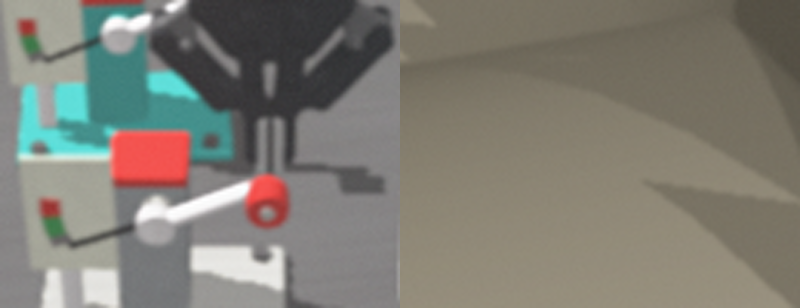

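The shut fingers hang straight over the red wheel (crop 268,200). I press gently down to about 10 mm first.

>>> {"op": "send_rows", "data": {"series": [{"ax": 0,"ay": 0,"az": 0,"dx": 0,"dy": 0,"dz": 0.5,"hand": 1},{"ax": 0,"ay": 0,"az": 0,"dx": 0,"dy": 0,"dz": 1.0,"hand": 1},{"ax": 0,"ay": 0,"az": 0,"dx": 0,"dy": 0,"dz": 1.3,"hand": 1},{"ax": 0,"ay": 0,"az": 0,"dx": 0,"dy": 0,"dz": 1.6,"hand": 1},{"ax": 0,"ay": 0,"az": 0,"dx": 0,"dy": 0,"dz": 1.9,"hand": 1},{"ax": 0,"ay": 0,"az": 0,"dx": 0,"dy": 0,"dz": 2.2,"hand": 1},{"ax": 0,"ay": 0,"az": 0,"dx": 0,"dy": 0,"dz": 2.4,"hand": 1},{"ax": 0,"ay": 0,"az": 0,"dx": 0,"dy": 0,"dz": 2.4,"hand": 1}]}}

```text
clock: 3.85
eef_pos: [590.3, 65.1, 127.7]
tool_rot: [-3.141, -0.0, -0.15]
force: [-0.8, 1.0, 6.7]
width: 0.3
gripper_force: 3.3
```

```bash
python3 look.py 2
```

```text
3.85 [590.3  65.1 127.7] [-0.8  1.   6.7]
[(np.float64(255.7), np.float64(168.8), np.int32(246), np.int32(163), np.int32(20), np.int32(13), np.int32(241)), (np.float64(268.5), np.float64(226.0), np.int32(257), np.int32(218), np.int32(24), np.int32(17), np.int32(399)), (np.float64(308.6), np.float64(244.9), np.int32(303), np.int32(241), np.int32(12), np.int32(10), np.int32(48))]
[]
```

View pics/look2.png

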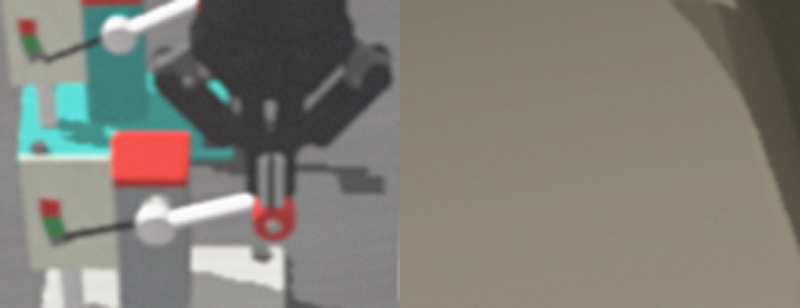

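The lever is down about 9.5 mm, with a force of 6.7 N and the pointer tip at crop (60,238), at the lower edge of green. That all agrees. I go 6 mm further to mid green and hold for over a second.

>>> {"op": "send_rows", "data": {"series": [{"ax": 0,"ay": 0,"az": 0,"dx": 0,"dy": 0,"dz": 0.2,"hand": 1},{"ax": 0,"ay": 0,"az": 0,"dx": 0,"dy": 0,"dz": 0.4,"hand": 1},{"ax": 0,"ay": 0,"az": 0,"dx": 0,"dy": 0,"dz": 0.6,"hand": 1},{"ax": 0,"ay": 0,"az": 0,"dx": 0,"dy": 0,"dz": 0.6,"hand": 1},{"ax": 0,"ay": 0,"az": 0,"dx": 0,"dy": 0,"dz": 0.6,"hand": 1}]}}

```text
clock: 4.45
eef_pos: [590.4, 65.2, 122.1]
tool_rot: [-3.141, -0.0, -0.15]
force: [-1.6, 0.8, 7.3]
width: 0.3
gripper_force: 3.9
```

```bash
python3 look.py 3
```

```text
4.45 [590.4  65.2 122.1] [-1.6  0.8  7.3]
[(np.float64(255.8), np.float64(168.8), np.int32(246), np.int32(163), np.int32(20), np.int32(13), np.int32(239)), (np.float64(268.5), np.float64(226.0), np.int32(257), np.int32(218), np.int32(24), np.int32(17), np.int32(399)), (np.float64(309.4), np.float64(247.4), np.int32(303), np.int32(242), np.int32(12), np.int32(12), np.int32(51))]
[]
```

View pics/look3.png

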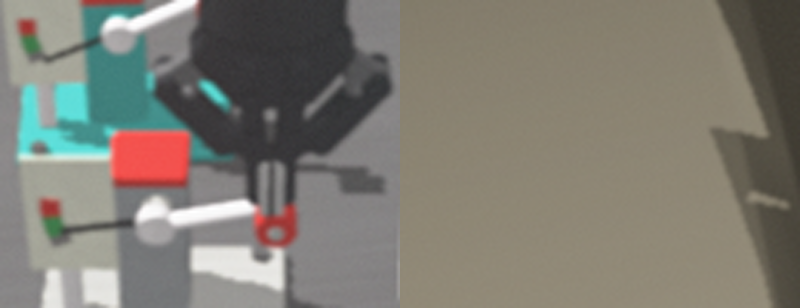

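The pointer stands in the green, with its tip at about crop (60,231). The wheel is about 15 mm down at 7.3 N. I hold there, then lift away.

>>> {"op": "send_rows", "data": {"series": [{"ax": 0,"ay": 0,"az": 0,"dx": 0,"dy": 0,"dz": 0,"hand": 1},{"ax": 0,"ay": 0,"az": 0,"dx": 0,"dy": 0,"dz": 0,"hand": 1},{"ax": 0,"ay": 0,"az": 0,"dx": 0,"dy": 0,"dz": 0,"hand": 1},{"ax": 0,"ay": 0,"az": 0,"dx": 0,"dy": 0,"dz": 0,"hand": 1},{"ax": 0,"ay": 0,"az": 0,"dx": 0,"dy": 0,"dz": 0,"hand": 1},{"ax": 0,"ay": 0,"az": 0,"dx": 0,"dy": 0,"dz": 0,"hand": 1},{"ax": 0,"ay": 0,"az": 0,"dx": 0,"dy": 0,"dz": 0,"hand": 1},{"ax": 0,"ay": 0,"az": 0,"dx": 0,"dy": 0,"dz": 0,"hand": 1},{"ax": 0,"ay": 0,"az": 0,"dx": 0,"dy": 0,"dz": 0,"hand": 1}]}}

```text
clock: 5.45
eef_pos: [590.4, 65.2, 122.1]
tool_rot: [-3.141, -0.0, -0.15]
force: [-2.2, 0.8, 8.3]
width: -0.0
gripper_force: 3.9
```

>>> {"op": "send_rows", "data": {"series": [{"ax": 0,"ay": 0,"az": 0,"dx": 0,"dy": 0,"dz": -0.5,"hand": 1},{"ax": 0,"ay": 0,"az": 0,"dx": 0,"dy": 0,"dz": -1,"hand": 1},{"ax": 0,"ay": 0,"az": 0,"dx": 0,"dy": 0,"dz": -1.6,"hand": 1},{"ax": 0,"ay": 0,"az": 0,"dx": 0,"dy": 0,"dz": -2.5,"hand": 1},{"ax": 0,"ay": 0,"az": 0,"dx": 0,"dy": 0,"dz": -4,"hand": 1},{"ax": 0,"ay": 0,"az": 0,"dx": 0,"dy": 0,"dz": -6,"hand": 1},{"ax": 0,"ay": 0,"az": 0,"dx": 0,"dy": 0,"dz": -8,"hand": 1},{"ax": 0,"ay": 0,"az": 0,"dx": 0,"dy": 0,"dz": -9,"hand": 1},{"ax": 0,"ay": 0,"az": 0,"dx": 0,"dy": 0,"dz": -9,"hand": 1},{"ax": 0,"ay": 0,"az": 0,"dx": 0,"dy": 0,"dz": -9,"hand": 1}]}}

```text
clock: 6.45
eef_pos: [589.9, 64.8, 210.8]
tool_rot: [3.141, 0.001, -0.15]
force: [0.7, 0.1, 0.3]
width: -0.1
gripper_force: 0.0
```

```bash
python3 look.py 4
```

```text
6.45 [589.9  64.8 210.8] [0.7 0.1 0.3]
[(np.float64(255.8), np.float64(168.8), np.int32(246), np.int32(163), np.int32(20), np.int32(13), np.int32(240)), (np.float64(268.5), np.float64(226.0), np.int32(257), np.int32(218), np.int32(24), np.int32(17), np.int32(398)), (np.float64(306.6), np.float64(238.3), np.int32(301), np.int32(233), np.int32(12), np.int32(14), np.int32(109))]
[]
```

View pics/look4.png

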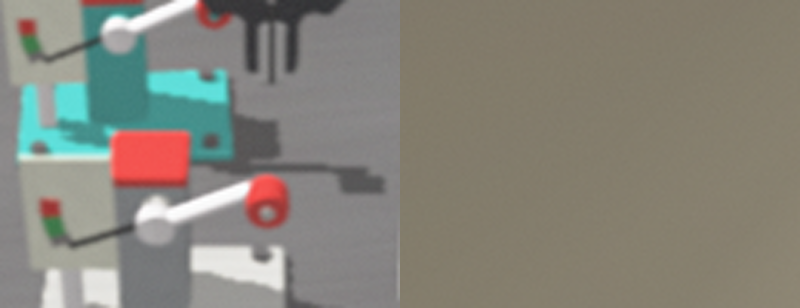

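The roller is back at (306.6,238.3), its starting pixel, the pointer is below green, and the tool is clear.

```bash
python3 -c "
from cell import *
print(finish_job())"
```

```text
the job is handed in; nothing more can be done
None
```

I pressed the red switch into its green band and held it there for over a second. It then sprang back to rest, the arm moved clear, the blue and yellow switches were never approached, and the job is handed in (no verdict was shown).

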